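# Lock a lathe spindle with its index pin

## Robot

A 7-joint arm with a two-finger parallel gripper is mounted at the origin on the work surface. World frame = base frame: x ahead of the robot, y to its left, z up, the work surface at z = 0. Lengths are in m, angles in rad, forces in N, time in s.
With the tool pointing down it reaches from about 0.425 to 0.925 m from the base axis. Payload 6.8 kg.
Tool frame: the origin (TCP) lies on the front face of the gripper's body, between the roots of the fingers; the fingertips stand 73 mm ahead of it and the grasp point (between the pads) lies 54 mm ahead of it (env.nose_length is the distance from the TCP to the fingertips, in m); z points along the fingers, y is the line along which they close (so a half turn about z gives the same grasp; the last joint's range is limited). The gripper opens to 85 mm and grips with 20 to 120 N. Pads are 22 mm wide; open, the fingers measure 114 mm over their backs; the gripper's body (76 mm by 85 mm) begins 54 mm behind the grasp point. The pads swing forward as they close: fully open they stand 13 mm farther back than shut.
Start: joints at [1.093, 0.477, 0.022, 1.555, -0.011, 1.109, -0.083], TCP at [0.244, -0.629, 0.304] pointing down, gripper open.
Joint ranges: [-2.96, 2.96], [-0.34, 2.1], [-1.41, 1.46], [0.24, 2.44], [-1.37, 4.51], [0.17, 1.92], [-2.96, 2.96]. Speed limits (rad/s): [2.39, 2.39, 3.14, 3.14, 3.14, 3.14, 3.14].

## Interface

Orientations are given as a unit quaternion [w, x, y, z].
In Python, from cell import env, kin, camera, calibration, job gives the robot as it stands. The module is installed in compiled form; this text tells all that it offers. Calls block until the motion is done:
- env.reach(position, orientation): joint-space move of the TCP to a pose.
- env.movel(position, velocity=0.15, rot=None, stop_force=None): straight line of the TCP; rot=None keeps the orientation; velocity is the mean speed in m/s. With stop_force (N) it stops when the force on the tool has changed by that much, and returns True; else False.
- env.goto_joints(angles): joint-space move.
- env.grip(opening, f_grip=None): finger opening in m; f_grip is the grip in N (None keeps the last); returns when the fingers have stopped.
- env.dwell(seconds).
- kin.inverse_kinematics(position, orientation): joint angles nearest the present ones, or None.
- env.get_state(): the state.
- camera(name): name is "side" or "top" or "wrist"; returns (picture, depth): 420x560x3 uint8, blue, green, red; 420x560 float32, m along the optical axis (not along the pixel's ray), 0 where there is no reading.
- calibration(name): a dict with "fx", "fy", "cx", "cy" (pixels), "rvec" (rotation vector, rad) and "tvec" (3), from world to camera coordinates, as OpenCV has them. Camera axes: x right, y down, z forward; pixel columns grow to the right and rows downward; lengths in m; the calibration is good to about 2 mm. A picture is of the moment at which its call begins: read the wrist's pose just before it. calibration takes no time and is no camera call; for the wrist camera it gives the pose at the moment of the call.
A pose or a line that the arm cannot do raises env.PlanningError and nothing moves.
- job.job_done(): hands the job in; it is judged then, once.
The state is a dict: "time": time; "qpos": joint angles; "joint_velocities": joint speeds; "joint_torque": joint torques, N m; "tcp_pos": TCP position; "orientation": TCP orientation; "force": force on the tool from outside, world axes, zero at the start; "torque": the same for the moment, N m; "opening": finger opening in m; "gripper_force": force on a finger pad.
Only numpy, scipy, OpenCV 4.12 (cv2) and the standard library are available. Lean on these libraries where they do the work, as an engineer would, in place of code of your own. Each camera call takes 0.05 s, during which the arm holds its last target. There are 200 camera calls.

## Task

Lock the lathe's spindle so that the wooden piece can later be unscrewed: take the plain round-headed index pin from the wooden rack, stand it in the hole on top of the headstock, and turn the spindle by its star wheel until the pin falls into a hole of the hidden collar and its head sits fully home on the headstock. Stop turning as soon as it falls: do not force the pin with the wheel, nor push it hard against the collar or the headstock. Leave everything else where it is.

Things in the scene. Friction and masses are not known exactly. Their poses are not given: they have to be found in the camera images.
- headstock: Grey box-shaped lathe headstock, fixed to the table: 100 x 60 mm in plan, flat top 165 mm above the table. Origin on the table under the middle of the box. y axis: along the horizontal spindle, from the star wheel (-y end) to the chuck (+y end); z up; x is level, away from the robot at yaw 0.
- guide (a point): Middle of the mouth of the vertical guide hole, level with the headstock's flat top. Hole 11.2 mm in diameter, 2.5 mm chamfer, 24 mm deep; collar surface 26 mm below the mouth. A pin let go in it stands on the collar, shoulder 14 mm above the mouth; when a collar hole comes beneath, it falls by its weight till the shoulder meets the top, and blocks the wheel; if it hangs part-way, a little more turning or a gentle press frees it.
- collar (a point): Centre of the steel index collar on the spindle inside the headstock, hidden. Radius 34 mm, eight radial holes about 12 mm wide, 45 degrees apart. Where they lie relative to the wheel's bars is not known and cannot be seen. At the start none is under the guide hole: the nearest ones are 8 to 37 degrees of turning away, one each way.
- wheel: Star wheel turning about the headstock's y axis. Origin: on that axis, in the plane of the bars, 105 mm up, 95 mm along -y from the guide. Hub radius 24 mm; six round steel bars, 13 mm thick, 60 degrees apart, round ends 85 mm from the axis. Turns either way without stops, light drag (about 1 N at a bar's end), stays where left; a shut gripper from above can push an upper bar sideways.
- bar_end (a point): Outer end of one of the six bars, on its centre line, 85 mm from the spindle axis (which bar does not matter; the others follow every 60 degrees).
- chuck (a point): On the spindle axis, at the middle of chuck and wooden piece, which reach 60 mm along the spindle each way and 34 mm out; they turn with the wheel.
- motor (a point): Middle of the fixed grey motor beyond the headstock, lying parallel to the spindle, 100 mm in diameter, 130 mm long.
- pin_head (a point): Middle of the head of the steel index pin (about 0.1 kg). Head: plain upright cylinder 22 mm in diameter, 26 mm high; its flat underside is the shoulder. Below it a round shank, 10 mm in diameter, 40 mm long, 3 mm chamfer at the foot, which is 53 mm below this point. At the start it stands upright in one of the rack's three holes, 24 mm deep.
- pin_shoulder (a point): Middle of the underside of the pin's head (40 mm above the foot, 13 mm below the middle of the head).
- pin: The index pin; origin at the middle of the shank's foot, z up along the pin.
- rack: Fixed wooden rack block, 70 x 200 x 34 mm, origin under its middle; three holes of 12 mm diameter in a row along its y axis, 62 mm apart, 24 mm deep, hold the pin and two other accessories in any order.
- centre: Lathe centre standing in the rack, with a 32 mm wide conical pointed head on a 10 mm shank; origin at its foot. Leave it alone.
- key: Chuck key standing in the rack, with a T-bar 44 mm wide on top (69 mm above its foot, its origin). Leave it alone.
- gouge_a: Turning gouge lying on the table, dark handle, 300 mm long; origin on the table where the handle ends. Leave it alone.
- gouge_b: Turning gouge lying on the table, paler handle, 270 mm long; origin on the table where the handle ends. Leave it alone.
- blank_a: Upright round wood blank, 52 mm diameter, 85 mm high; origin under it. Leave it alone.
- blank_b: Upright round wood blank, 44 mm diameter, 60 mm high; origin under it. Leave it alone.
- bobbin: Small turned wooden bobbin, 48 mm diameter, 60 mm high; origin under it. Leave it alone.
- sander: Cork sanding block 100 x 60 x 35 mm; origin under it. Leave it alone.
- oil: Amber oil bottle, 52 mm diameter, 130 mm high; origin under it. Leave it alone.

How it is judged:
By the outcome, as a careful person would: the job done as asked, in the order asked, and still so for the second after the job is handed in, with the robot touching nothing.
It also fails if it takes over 67 s, if anything falls off the work surface, if the arm or the gripper's body presses on something with over 40 N, if the wrist force passes 120 N, or if a joint passes its speed limit or range.

## Working session

There is one attempt and no reset: what is moved stays moved. The work goes in short steps, each a Python script; the robot and the scene stay as the last script left them, time stands still between calls to the robot, and variables do not carry over. Pictures are saved under pics/ and viewed, at most 10 in all, crops included, and the job is handed in when it is done.

```bash
mkdir -p pics; cat > h.py <<'E'
import numpy as np, cv2
from cell import env, kin, camera, calibration, job
def snap(n,f=None):
    c=calibration(n); p,d=camera(n)
    if f: cv2.imwrite(f'pics/{f}.png',p); np.savez(f'pics/{f}.npz',p=p,d=d,**{k:np.array(v) for k,v in c.items()})
    return p,d,c
def cloud(d,c):
    v,u=np.mgrid[:d.shape[0],:d.shape[1]]
    P=np.stack([(u-c['cx'])/c['fx']*d,(v-c['cy'])/c['fy']*d,d],-1)
    R=cv2.Rodrigues(np.array(c['rvec'],float))[0]
    W=(P-np.array(c['tvec']).ravel())@R
    W[d<=0]=np.nan
    return W
E
python3 - <<'E'
from h import *
for n in('top','side'):
    p,d,c=snap(n,n)
    print({k:np.round(v,3).tolist() for k,v in c.items()})
print(env.get_state()['time'],env.get_state()['orientation'])
E
```

```text
{'fx': 546.642, 'fy': 546.642, 'cx': 276.948, 'cy': 213.598, 'rvec': [2.169, -2.225, 0.06], 'tvec': [0.004, 0.583, 1.705]}
{'fx': 513.838, 'fy': 513.838, 'cx': 278.335, 'cy': 212.528, 'rvec': [2.131, -0.244, 0.107], 'tvec': [-0.541, 0.182, 1.229]}
0.1 [-7.95521668e-04  9.82957229e-01  1.83832559e-01 -2.08445846e-04]
```

View pics/top.png

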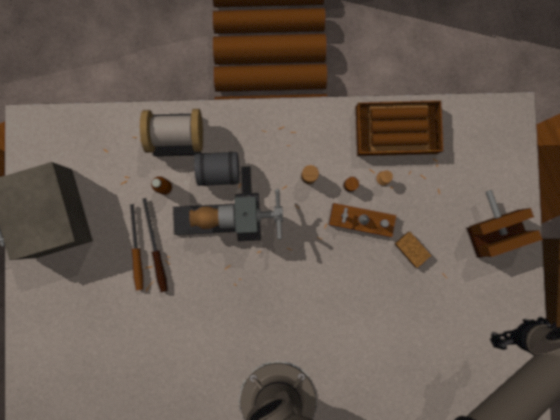

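View pics/side.png

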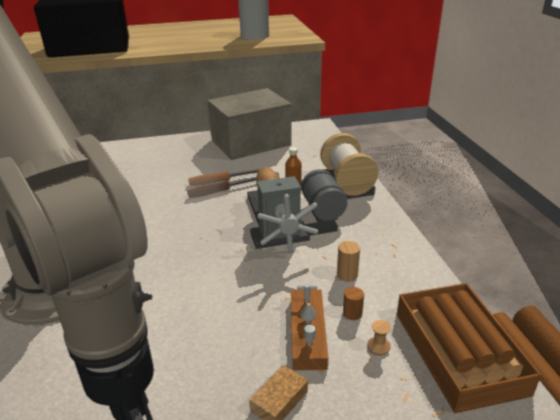

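The top view shows the headstock at about (247,217), the wheel at about (278,215) and the rack at (363,220) with three accessories. The side view shows the wheel at (288,225) and the rack at (308,328). I'll enlarge these areas and measure the heights.

```bash
python3 - <<'E'
from h import *
def load(n):
    z=np.load(f'pics/{n}.npz'); return z['p'],z['d'],cloud(z['d'],z)
p,d,W=load('top'); ps,ds,Ws=load('side')
g=lambda im,r,s:cv2.resize(np.clip(im[r[0]:r[1],r[2]:r[3]].astype(float)*1.8,0,255).astype(np.uint8),s,interpolation=cv2.INTER_CUBIC)
a=g(p,(185,250,215,300),(400,300)); b=g(p,(195,245,325,400),(400,300)); c=g(ps,(170,250,240,340),(400,300)); e=g(ps,(275,370,270,340),(400,300))
cv2.imwrite('pics/m.png',np.vstack([np.hstack([a,b]),np.hstack([c,e])]))
# headstock top
box=np.zeros(d.shape,bool);box[190:250,225:270]=1
m=box&(abs(W[...,2]-.165)<.006); Q=W[m]; print('top n',len(Q),np.nanmedian(Q,0))
r=cv2.minAreaRect((Q[:,:2]*1000).astype(np.float32));print(r)
bx=np.zeros(d.shape,bool);bx[195:245,325:400]=1
m=bx&(abs(W[...,2]-.034)<.006);Q=W[m];print('rack',len(Q),cv2.minAreaRect((Q[:,:2]*1000).astype(np.float32)))
m=bx&(W[...,2]>.045)
n,l,s,ce=cv2.connectedComponentsWithStats(m.astype(np.uint8))
for i in range(1,n):
    Q=W[l==i]; print(s[i],Q.mean(0).round(4),Q[:,2].max().round(4), cv2.minAreaRect((Q[:,:2]*1000).astype(np.float32)))
E
```

```text
top n 634 [0.57604736 0.08132047 0.16550911]
((576.0189208984375, 81.99763488769531), (100.44593811035156, 60.30516815185547), 1.4810082912445068)
rack 1072 ((553.0623779296875, -287.90863037109375), (233.4216766357422, 87.0372085571289), 71.61992645263672)
[337 205   1   1   1] [ 0.6029 -0.1972  0.0487] 0.0487 ((602.9171142578125, -197.23513793945312), (0.0, 0.0), 0.0)
[341 208   6  16  55] [ 0.5696 -0.2142  0.0771] 0.0866 ((569.2631225585938, -214.07017517089844), (13.922321319580078, 44.48788833618164), 87.69312286376953)
[332 215   1   1   1] [ 0.5726 -0.1812  0.0451] 0.0451 ((572.5761108398438, -181.21847534179688), (0.0, 0.0), 0.0)
[357 214  12  11  91] [ 0.5568 -0.273   0.067 ] 0.0897 ((557.3292846679688, -273.9953918457031), (30.96058464050293, 32.09160614013672), 0.31756410002708435)
[336 216   1   1   1] [ 0.5691 -0.1933  0.0465] 0.0465 ((569.1069946289062, -193.33544921875), (0.0, 0.0), 0.0)
[390 218   1   1   1] [ 0.5587 -0.3599  0.0466] 0.0466 ((558.6572875976562, -359.9317932128906), (0.0, 0.0), 0.0)
[380 220   8   7  50] [ 0.5433 -0.3336  0.0752] 0.0857 ((543.3322143554688, -334.3238830566406), (19.84723663330078, 20.77668571472168), 4.9352569580078125)
[371 223   1   1   1] [ 0.5448 -0.3009  0.0454] 0.0454 ((544.7526245117188, -300.9064636230469), (0.0, 0.0), 0.0)
[393 222   1   1   1] [ 0.546  -0.3686  0.0473] 0.0473 ((546.0435791015625, -368.5928649902344), (0.0, 0.0), 0.0)
[345 226   1   1   1] [ 0.5375 -0.2201  0.0471] 0.0471 ((537.5040283203125, -220.07241821289062), (0.0, 0.0), 0.0)
```

View pics/m.png

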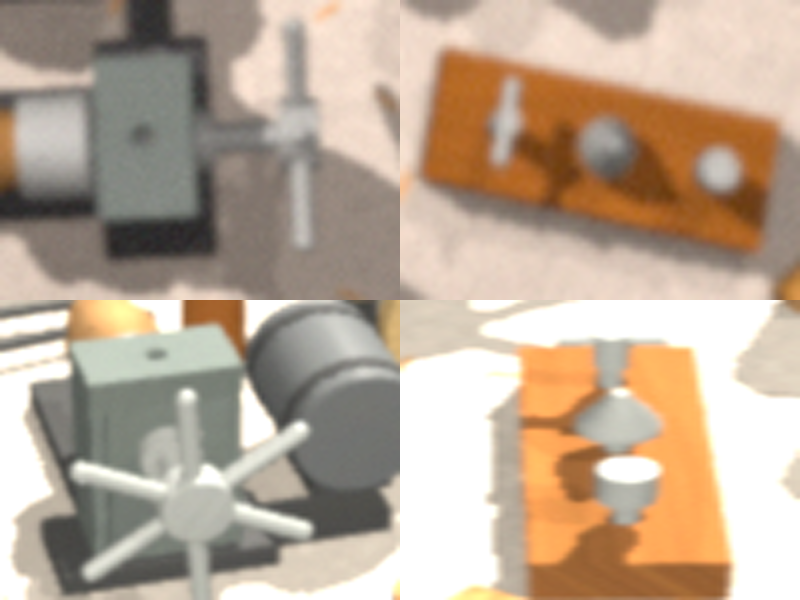

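The top-left crop shows the guide hole at about (245,214) in the top image. The pin is the plain round head at rack end (384,223), next to the cone. One wheel bar points nearly straight up. Next I'll measure the guide and the bar angle, then move over both for close wrist views.

```bash
cat >> h.py <<'E'
def q(deg): a=np.radians(deg)/2; return [0,float(np.cos(a)),float(np.sin(a)),0]
def ray(u,v,z,c):
    R=cv2.Rodrigues(np.array(c['rvec'],float))[0]; t=np.array(c['tvec'],float).ravel()
    C=-R.T@t; r=R.T@np.array([(u-c['cx'])/c['fx'],(v-c['cy'])/c['fy'],1]); return C+r*(z-C[2])/r[2]
E
python3 - <<'E'
from h import *
z=np.load('pics/top.npz');print('guide',ray(245.4,213.8,.165,z).round(4))
for n in('top','side'):
    z=np.load(f'pics/{n}.npz');W=cloud(z['d'],z)
    m=(abs(W[...,1]+.013)<.02)&(abs(W[...,0]-.576)<.1)&(W[...,2]>.02)
    Q=W[m];v=Q-[.576,0,.105];r=np.hypot(v[:,0],v[:,2]);k=(r>.04)&(r<.09)
    a=np.degrees(np.arctan2(v[k,0],v[k,2]));print(n,k.sum(),Q[:,1].mean(),'bar mod60',np.degrees(np.angle(np.exp(1j*np.radians(a*6)).mean()))/6,'max z',Q[:,2].max())
s=env.get_state();print(s['time'],s['force'])
env.reach([.545,-.32,.27],q(77.8)); snap('wrist','w1'); print(env.get_state()['time'])
env.reach([.55,.06,.36],q(77.8)); snap('wrist','w2'); print(env.get_state()['time'])
a,b=cv2.imread('pics/w1.png'),cv2.imread('pics/w2.png')
cv2.imwrite('pics/w12.png',cv2.resize(np.hstack([a,b]),(800,300),interpolation=cv2.INTER_AREA))
E
```

```text
guide [0.5769 0.0799 0.165 ]
top 144 -0.011934160130223621 bar mod60 -1.69926732595457 max z 0.19784998236394252
side 519 -0.02223863546892625 bar mod60 -2.8572164320600866 max z 0.18883072190143566
0.1 [-0.26382028 -0.08926721 -0.53704692]
1.7417
3.2417
```

View pics/w12.png

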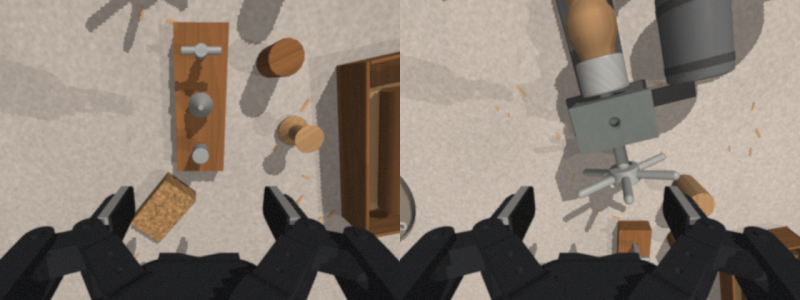

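The wrist views show the pin's head at about (281,213) in w1 and the guide hole at about (300,171) in w2. I'll refine both.

```bash
python3 - <<'E'
from h import *
z=np.load('pics/w1.npz');W=cloud(z['d'],z)
m=np.zeros(z['d'].shape,bool);m[190:240,255:310]=1;m&=(W[...,2]>.068)
v,u=np.nonzero(m);print('head px',len(u),u.mean(),v.mean(),np.ptp(u),np.ptp(v),'z',np.median(W[m][:,2]),np.median(W[m],0), 'ray',ray(u.mean(),v.mean(),.076,z),ray(u.min(),v.mean(),.076,z),ray(u.max(),v.mean(),.076,z))
for n,(r) in (('w2',(155,187,284,316)),):
    z=np.load('pics/w2.npz');g=cv2.cvtColor(z['p'],cv2.COLOR_BGR2GRAY)[r[0]:r[1],r[2]:r[3]]
    t=np.median(g)*.8;l=cv2.connectedComponentsWithStats((g<t).astype(np.uint8));i=1+np.argmax(l[2][1:,4]);c=l[3][i]+[r[2],r[0]]
    print(np.median(g),l[2][i],c,'guide',ray(*c,.165,z))
    W=cloud(z['d'],z);k=(abs(W[...,2]-.165)<.006)&(abs(W[...,0]-.576)<.08)&(abs(W[...,1]-.08)<.06)
    Q=W[k];print('top',np.median(Q[:,2]),cv2.minAreaRect((Q[:,:2]*1000).astype(np.float32)))
    a=(abs(W[...,1]+.013)<.02)&(abs(W[...,0]-.576)<.1)&(W[...,2]>.165)
    print('bar',W[a].mean(0),W[a].max(0),W[a].min(0))
E
```

```text
head px 450 280.71555555555557 216.28444444444443 23 24 z 0.07543924417770713 [ 0.54261748 -0.33576928  0.07543924] ray [ 0.54259762 -0.3356842   0.076     ] [ 0.53220124 -0.33339741  0.076     ] [ 0.55261068 -0.33788667  0.076     ]
114.0 [ 10   9  15  14 121] [301.88429752 171.25619835] guide [0.57573545 0.0810898  0.165     ]
top 0.16466485247970974 ((574.2595825195312, 80.44148254394531), (100.20431518554688, 60.499900817871094), 1.4221854209899902)
bar [ 0.57297688 -0.01102979  0.18129393] [ 0.57965646 -0.0072651   0.19105983] [ 0.56651466 -0.01953402  0.16509384]
```

```bash
python3 - <<'E'
from h import *
px,py=.5426,-.3357; gx,gy=.5757,.0811
env.grip(.055,40)
env.reach([px,py,.20],q(77.8)); env.movel([px,py,.120],.12,stop_force=8)
env.grip(0.0,40); s=env.get_state();print('grip',s['opening'],s['gripper_force'],s['tcp_pos'],s['time'])
f0=s['force']
env.movel([px,py,.155],.06); env.movel([px,py,.33],.2)
s=env.get_state();print('lift',s['opening'],s['force']-f0)
env.movel([gx,gy,.33],.25); env.movel([gx,gy,.290],.1)
snap('side','s1');snap('wrist','w3')
b=cv2.imread('pics/s1.png')[120:260,210:350]
cv2.imwrite('pics/s1c.png',np.hstack([cv2.resize(b,(400,400)),cv2.resize(cv2.imread('pics/w3.png'),(400,400))]))
print(env.get_state()['time'])
E
```

```text
grip 0.020583252807337707 38.93697917461395 [ 0.5429803  -0.33596834  0.12088759] 6.4417
lift 0.020436983588986234 [ 1.13609312 -0.1632709  -5.83245629]
10.675
```

View pics/s1c.png

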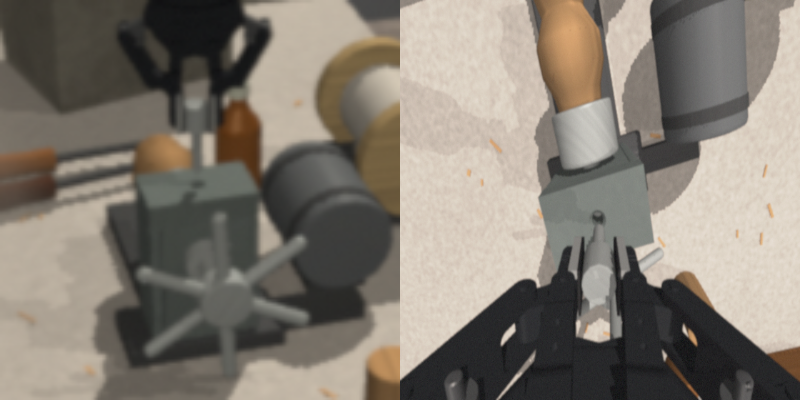

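The pin hangs upright in the fingers, with its foot directly over the guide hole in both views. Next I insert it.

```bash
python3 - <<'E'
from h import *
gx,gy=.5757,.0811
h=env.movel([gx,gy,.2525],.04,stop_force=6)
s=env.get_state();print('stopped',h,s['tcp_pos'],s['force'],s['time'])
if s['tcp_pos'][2]<.262:
    env.grip(.05,20); p=s['tcp_pos']; env.movel([p[0],p[1],.34],.15)
    p,d,c=snap('wrist','w4');snap('side','s2');snap('top','t2')
    for n in('w4','s2','t2'):
        z=np.load(f'pics/{n}.npz');W=cloud(z['d'],z);m=(abs(W[...,0]-gx)<.02)&(abs(W[...,1]-gy)<.02)&(W[...,2]>.185)&(W[...,2]<.25)
        Q=W[m];v,u=np.nonzero(m);print(n,len(Q),Q.mean(0).round(4),np.percentile(Q[:,2],[10,50,90]).round(4),u.min(),u.max(),v.min(),v.max())
    print(env.get_state()['time'])
E
```

```text
stopped False [0.57544719 0.08125932 0.25234967] [-1.86740736  1.21653362 -2.19278487] 11.7583
w4 857 [0.5733 0.083  0.2021] [0.1935 0.2041 0.2052] 261 291 204 239
s2 80 [0.5721 0.0731 0.1965] [0.1873 0.1985 0.2035] 274 282 169 178<stdin>:10: RuntimeWarning: Mean of empty slice.
  ret = um.true_divide(
Traceback (most recent call last):
IndexError: index -1 is out of bounds for axis 0 with size 0
```

The pin stands on the collar with its head top at 0.204, as expected. Next I move the shut gripper beside the upper bar and check that the wrist camera can see the pin.

```bash
cat >> h.py <<'E'
def pinz():
    c=calibration('wrist');_,d=camera('wrist');W=cloud(d,c)
    m=(abs(W[...,0]-.5757)<.014)&(abs(W[...,1]-.0811)<.014)&(W[...,2]>.172)&(W[...,2]<.23)
    return (m.sum(), float(np.percentile(W[m][:,2],80)) if m.sum()>10 else None)
E
python3 - <<'E'
from h import *
c=calibration('wrist');R=cv2.Rodrigues(np.array(c['rvec'],float))[0];print('cam',-R.T@np.array(c['tvec']).ravel(),env.get_state()['tcp_pos'])
env.grip(0,20)
env.reach([.609,-.014,.34],q(91.4)); print(pinz())
h=env.movel([.609,-.014,.233],.12,stop_force=8);s=env.get_state();print(h,s['tcp_pos'],s['force'],s['opening'],pinz(),s['time'])
snap('wrist','w5');snap('side','s3')
cv2.imwrite('pics/v5.png',np.hstack([cv2.resize(cv2.imread('pics/w5.png'),(400,400)),cv2.resize(cv2.imread('pics/s3.png')[120:260,210:350],(400,400))]))
E
```

```text
cam [0.59026256 0.15364671 0.40837507] [0.57491219 0.08104613 0.33862781]
(np.int64(1170), 0.20498830476488805)
False [ 0.60953893 -0.01384562  0.23383694] [-0.05716826  0.17202939  0.05353817] 4.1822284123987535e-05 (np.int64(5869), 0.20498956914626465) 15.1417
```

View pics/v5.png

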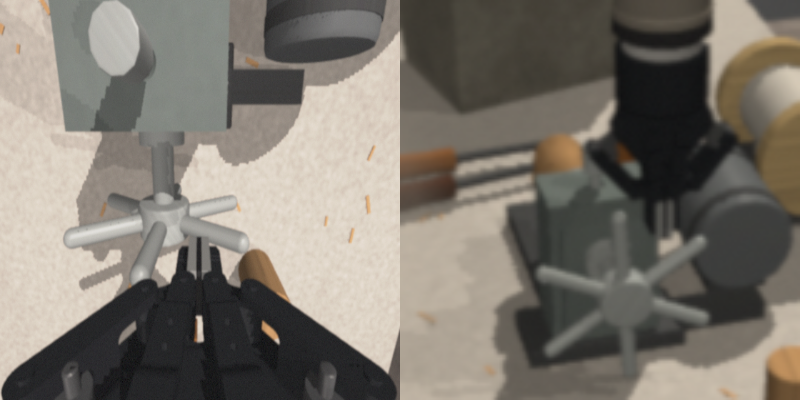

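The view is clear: the pin's head is at (115,35) and the shut fingers sit right of the upper bar. I'll push toward -x in small steps, watching the pin height and the force.

```bash
python3 - <<'E'
from h import *
s=env.get_state();p=np.array(s['tcp_pos']);f0=np.array(s['force']);x=.609;log=[]
while x>.530:
    x-=.0012
    h=env.movel([x,-.014,.233],.012,stop_force=6)
    n,z=pinz();s=env.get_state();f=s['force']-f0
    log.append((round(x,4),round(z or 0,4),round(float(f[0]),2),bool(h)))
    if h or z is None or z<.2025 or abs(f[0])>8 or s['time']>50: break
for l in log[::4]+log[-4:]: print(l)
print(s['time'],s['force'],n)
if z and z<.195:
    env.movel([x+.006,-.014,.233],.06);env.dwell(.2);print(pinz(),env.get_state()['force'],env.get_state()['time'])
E
```

```text
(0.6078, 0.205, -0.97, False)
(0.603, 0.205, -0.6, False)
(0.5982, 0.205, -0.59, False)
(0.5934, 0.205, -0.52, False)
(0.5886, 0.2052, 0.16, False)
(0.5838, 0.2052, 1.15, False)
(0.579, 0.2052, 0.21, False)
(0.5742, 0.2052, 0.72, False)
(0.5694, 0.205, 0.3, False)
(0.5646, 0.2045, 1.17, False)
(0.5598, 0.2038, -1.21, False)
(0.5622, 0.2042, 0.51, False)
(0.561, 0.2041, 0.15, False)
(0.5598, 0.2038, -1.21, False)
(0.5586, 0.1914, 0.02, False)
27.8917 [ 0.62162182 -0.56404427  0.47043954] 3804
(np.int64(3737), 0.1913868905972546) [-0.862022    0.37022041  0.34025251] 28.3917
```

The pin dropped 14 mm, and its head top at 0.191 means it is fully home. I'll retreat and verify.

```bash
python3 - <<'E'
from h import *
p=env.get_state()['tcp_pos']
env.movel([p[0],p[1],.36],.12); print(pinz(),env.get_state()['time'])
snap('side','s4');snap('wrist','w6')
cv2.imwrite('pics/v6.png',np.hstack([cv2.resize(cv2.imread('pics/w6.png'),(400,400)),cv2.resize(cv2.imread('pics/s4.png')[120:260,210:350],(400,400))]))
E
```

```text
(np.int64(743), 0.19135458176884482) 29.65
```

View pics/v6.png

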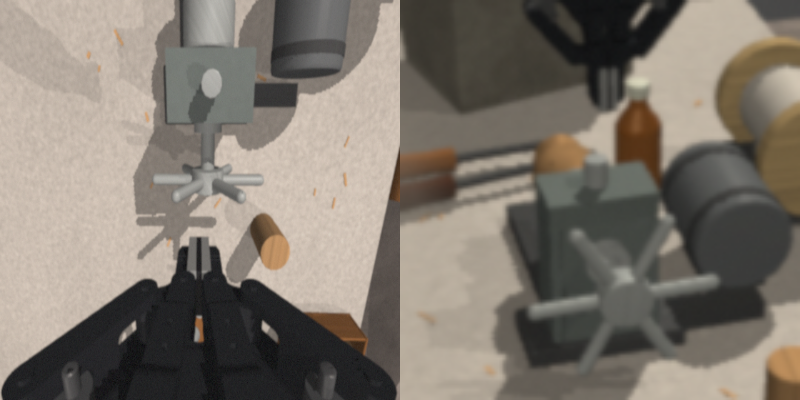

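The pin's head sits flush on the headstock at (597,170), and the gripper is clear of everything.

```bash
python3 -c "
from h import *
print(job.job_done())"
```

```text
the job is handed in; nothing more can be done
None
```

The spindle is locked: the index pin fell into a collar hole and its head sits fully home on the headstock (head top at 191 mm, as expected), the wheel was stopped as it fell, and the job was handed in at about 30 s of the 67 s allowed.

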